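Screw the end plug into the torch body

TASK

Close the torch body in the bench nest with its end plug. Set the plug in the mouth, turn it gently backwards (anticlockwise from above) under a light push until you feel it drop into the thread start, then run it in clockwise until its flange sits flat on the rim, and let go. Never force it on the way (the thread takes no more than about 40 N) nor overtighten it, and leave the other parts on the bench where they are.

Things in the scene. Friction and masses are not known exactly. Their poses are not given: they have to be found in the camera images.
- plug: Grey aluminium end plug, loose, 160 g, standing upright on its nose. Origin: centre of the nose's underside; z up its axis. Round core 35 mm across, 31 mm long, its lowest 5 mm tapered to 29 mm; flange 60 mm across, 6 mm thick; on the flange a straight grip bar 46 mm long along the plug's x, 12 mm thick along y, 26.5 mm high (top 63.5 mm above the origin). Grip the bar across its 12 mm.
- plug_bar (a point): Point on the plug's axis inside the grip bar, 51 mm above the plug's origin, 14 mm above the top of the flange and 12.5 mm below the top of the bar; axes as the plug.
- plug_seat (a point): Centre of the underside of the plug's flange, 31 mm above the plug's origin; axes as the plug. Height above the rim: about 13.5 mm while the lugs ride on the ridges' tops (up to 19 mm if they perch on the upstands), about 4 mm once dropped into the thread start, 0 when home. Home, it bears a clamping force of 150 N, which is about 1 N m of turning.
- plug_lugs (a point): Centre of the plug's four round steel stub lugs, 12.1 mm above the plug's origin: 5 mm thick, sticking out of the core along the plug's +x, +y, -x and -y to 22 mm from the axis. They run in the thread. 40 N on them sideways is 0.8 N m about the axis.
- nest: Bench nest, fixed: aluminium base plate 110 x 110 x 10 mm with a clamp collar (82 mm across, to 36 mm height; its split faces -x) that holds a black torch tube upright, 64 mm outside diameter, 95 mm high. Origin: centre of the base's underside, z up. The tube's mouth faces up.
- mouth (a point): Centre of the torch tube's mouth, level with its rim, 95 mm above the bench; z up. Bore 49 mm across, 40 mm deep, greased, with a coarse four-start steel thread inside. The angle of the thread starts about the axis is NOT that of this frame: it differs every time and repeats every 90 degrees; it has to be felt.
- thread_top (a point): On the bore's axis, at the level tops of the four thread ridges, 7.5 mm below the rim; opening 37 mm across between them. At the clockwise end of each ridge's top stands a 4.5 mm upstand: lugs riding on top jam against it if turned clockwise. Turning anticlockwise, by less than 80 degrees, brings them to a gap, whose far side is also a stop.
- thread_start (a point): On the bore's axis, at the floor of the four gaps (thread starts), 17 mm below the rim. A gap is 28 degrees wide and leaves a lug 12 degrees of play. From here, turning clockwise leads the lugs under the ridges; the plug sinks 0.1 mm per degree, so let it down as it turns; it is home after 35 to 60 degrees and tightens firmly some 20 degrees later.
- torch_head_06: bystander: turned black torch head, 34 mm across, 34 mm high, on the bench; origin at the centre of its underside. Leave it.
- stem_flange: bystander: white stem flange, 48 mm across, 41 mm high; origin at the centre of its underside. Leave it.
- glue_bottle: bystander: small red bottle with a white spout, 43 x 29 mm, 118 mm high; origin at the centre of its underside. Leave it.
Mind the look-alikes: they are no part of the job. What is shaped like the plug but black or pink is not meant.

How it is judged:
At the end, for the whole second after the job is handed in: The plug is screwed home in the torch body: underside of its flange within 1.2 mm of the rim, on the mouth's axis within 3 mm, upright within 3 degrees, at rest and released (z of plug_seat in the frame of mouth between -0.003 and 0.0012 m and horizontal distance between plug_seat and mouth below 0.003 m and angle between plug's own z axis and vertical below 0.05 rad and linear speed of plug below 0.02 m/s); the robot touches nothing.
It fails at once if the plug is forced against the torch body with more than 40 N before it is home (contact force between plug and nest above 40 N and z of plug_seat in the frame of mouth above 0.0015 m).
It fails at once if the plug is overtightened: clamped with more than 150 N (contact force between plug and nest above 150 N).
It fails at once if a bystander is moved by more than 15 mm (distance of any of torch_head_06, stem_flange, glue_bottle from where it was at the start of the episode above 0.015 m).
It also fails if it takes over 64 s, if anything falls off the work surface, if the arm or the gripper's body presses on something with over 40 N, if the wrist force passes 120 N, or if a joint passes its speed limit or range.

ROBOT

A 7-joint arm with a two-finger parallel gripper is mounted at the origin on a cart in front of the work surface, level with it; the furniture and walls round the work are solid. World frame = base frame: x ahead of the robot, y to its left, z up, the work surface at z = 0. Lengths are in m, angles in rad, forces in N, time in s.
With the tool pointing down it reaches from about 0.4 to 0.85 m from the base axis. Payload 10.4 kg.
Tool frame: the origin (TCP) lies at the very end of the fingers, on their centre line; the grasp point (between the pads) lies manip.hold_point_z behind it (manip.hold_point_z is the distance from the TCP to the grasp point, in m); z points along the fingers, y is the direction in which the jaws open and shut (so a half turn about z gives the same grasp; the last joint's range is limited). The gripper opens to 85 mm and grips with 20 to 120 N. Pads are 22 mm wide; open, the fingers measure 114 mm over their backs; the gripper's body (76 mm by 85 mm) begins 54 mm behind the grasp point. The pads swing forward as they close: fully open they stand 13 mm farther back than shut.
Start: joints at [1.177, 0.332, -0.065, 1.46, 0.022, 1.35, -0.088], TCP at [0.226, -0.583, 0.231] pointing down, gripper open.
Joint ranges: [-2.6, 2.6], [-0.5, 2.12], [-1.47, 1.34], [0.16, 2.42], [-1.27, 4.41], [0.06, 2.06], [-2.6, 2.6]. Speed limits (rad/s): [2.22, 2.22, 2.79, 2.79, 3.14, 3.14, 3.14].

INTERFACE

Orientations are given as a unit quaternion [x, y, z, w].
In Python, from workcell import manip gives the robot as it stands.
- The arm moves only by the tool jog_arm, never from a script. Its arguments are lists of equal length, an entry for each row: "translation": the shift along the world's x, y, z in mm, a list of three; "turn": the turn about the world's z in degrees. In form: {"translation": [[x, y, z], ...], "turn": [turn, ...]}. A call has 1 to 12 rows; each row is the pose to reach, as a shift and turn from the pose measured when the call began; what a row does not reach only later rows make up. A row lasts 1/12 s, in which the tool goes at most 41.7 mm and 7.16 degrees, less where a joint would pass 70% of its speed; a pose out of reach is approached as far as the arm can. A call with a gripper value outside its range is refused whole. "grip" is the finger opening in mm, from 0 to 85.4, set as the call begins (left out, the last holds). The fingers move at their own pace and stop on an object; "grip_force" is the grip in N (left out, the last holds). Time passes only in rows, so rows that repeat a pose let the fingers close. It gives the time, the measured TCP pose, the force and the opening at its end, in the units of the state.
- manip.get_obs(): the state, without advancing time (a new reading comes with each control period).
- manip.camera(name): name is "scene" or "top" or "wrist"; returns a dict with "frame" (480x640x3 uint8, red, green, blue), "mtx" (3x3 intrinsics, pixels), "pose" (4x4, takes a point from camera to world coordinates). Camera axes: x right, y down, z forward; pixel columns grow to the right and rows downward; lengths in m; the calibration is good to about 2 mm. A picture is of the moment at which its call begins. There is no depth.
- manip.hand_in(): hands the job in, once; it reports no verdict.
Trained networks look in a picture, given as the dict that the camera call returned (one of the last four; its "shot" number tells which), for a name from the list of things; names that differ only in an ending like _2 or _b are one class to them, and where a whole thing is asked for, a point or a joint stands for the part that bears it (a point fixed in the world has none). Each returns a list of dicts, best first, with "confidence" (0 to 1); they miss things now and then, are a little off and sometimes report something else, mostly with a low value. They report only what shows in the picture. A call takes as long as a camera call. They do not tell look-alikes from the thing itself.
- manip.outline_of(picture, label): "mask" (480x640 bool, what is visible of it) and "extent" ([left, top, right, bottom] in pixels, round what is visible of it).
- manip.pinpoint(picture, label): "at" ([column, row] in pixels: a listed point, or the origin of a listed thing).
The state is a dict: "clock": time; "joint_pos": joint angles; "joint_velocities": joint speeds; "tau": joint torques, N m; "position": TCP position; "ee_rot": TCP orientation; "ft_force": force on the tool from outside, world axes, zero at the start; "torque": the same for the moment, N m; "grip_width": opening from 0.0 (shut) to 1.0 (fully open).
Only numpy, scipy, OpenCV 4.12 (cv2) and the standard library are available. Lean on these libraries where they do the work, as an engineer would, in place of code of your own. Each camera call takes 0.05 s, during which the arm holds its last target. There are 200 camera calls.

## Working session

There is one attempt and no reset: what is moved stays moved. The work goes in short steps, Python scripts to look and compute and a tool call to move; the robot and the scene stay as the last step left them, time stands still between calls to the robot, and variables do not carry over. Pictures are saved under pics/ and viewed, about 8 in all and at most 12, crops included, and the job is handed in when it is done.

Besides the shell and the picture viewer there is one more tool, called by a JSON object that holds its "name" and its "arguments". jog_arm: Moves the arm, as the interface text tells. Its arguments: {"type":"object","properties":{"translation":{"type":"array"},"turn":{"type":"array"},"grip":{"type":"number"},"grip_force":{"type":"number"}},"required":["translation","turn"]}

```bash
mkdir -p pics; cat > h.py <<'E'
import numpy as np, cv2
from workcell import manip
def ray(c,px):
    K=np.array(c["mtx"]);T=np.array(c["pose"]);d=T[:3,:3]@np.linalg.solve(K,[px[0],px[1],1.]);return T[:3,3],d
def at_z(c,px,z):
    o,d=ray(c,px);return o+d*(z-o[2])/d[2]
def proj(c,P):
    K=np.array(c["mtx"]);T=np.array(c["pose"]);q=T[:3,:3].T@(np.array(P)-T[:3,3]);q=K@q;return q[:2]/q[2]
def tri(rs):
    A=np.zeros((3,3));b=np.zeros(3)
    for o,d in rs:
        d=d/np.linalg.norm(d);M=np.eye(3)-np.outer(d,d);A+=M;b+=M@o
    return np.linalg.solve(A,b)
def save(c,n,crop=None,s=1):
    f=c["frame"][:,:,::-1]
    if crop: f=f[crop[1]:crop[3],crop[0]:crop[2]]
    cv2.imwrite(n,cv2.resize(f,None,fx=s,fy=s,interpolation=cv2.INTER_CUBIC))
E
python3 - <<'E'
from h import *
o=manip.get_obs();print({k:np.round(v,3) for k,v in o.items()},manip.hold_point_z)
Z={"plug":0,"plug_bar":.051,"plug_seat":.031,"mouth":.095,"nest":0,"torch_head_06":0,"stem_flange":0,"glue_bottle":0}
ims=[]
for n in("scene","top"):
    c=manip.camera(n);ims.append(c["frame"]);print(n,np.round(np.array(c["pose"])[:3,3],3))
    for l in Z:
        for r in manip.pinpoint(c,l)[:4]:
            print(l,np.round(r["at"],1),round(r["confidence"],2),np.round(at_z(c,r["at"],Z[l]),4))
cv2.imwrite("pics/a.png",ims[0][:,:,::-1]);cv2.imwrite("pics/b.png",ims[1][:,:,::-1])
E
```

```text
{'clock': np.float64(0.0), 'joint_pos': array([ 1.177,  0.333, -0.065,  1.461,  0.022,  1.35 , -0.089]), 'joint_velocities': array([-0.   , -0.001,  0.   ,  0.001,  0.001,  0.003, -0.001]), 'tau': array([-1.0000e-03, -6.2545e+01,  4.9000e-02, -3.9160e+01,  1.6000e-02,
        1.0000e-02,  0.0000e+00]), 'position': array([ 0.226, -0.582,  0.231]), 'ee_rot': array([ 0.983,  0.184, -0.   , -0.001]), 'ft_force': array([-0.539,  1.186, -0.339]), 'torque': array([-0.013, -0.001,  0.015]), 'grip_width': np.float64(0.999)} 0.0187
scene [0.099 0.934 0.736]
plug [327.8 356.8] 0.91 [0.3996 0.3004 0.    ]
plug [377.8 339.6] 0.85 [0.3264 0.2045 0.    ]
plug [325.9 353.9] 0.6 [ 0.4068  0.295  -0.    ]
plug_bar [377.6 326.2] 0.97 [0.3256 0.2185 0.051 ]
plug_bar [314.5 387. ] 0.96 [0.3669 0.4212 0.051 ]
plug_bar [321.9 339.6] 0.81 [0.4102 0.3082 0.051 ]
plug_bar [315.3 300.3] 0.6 [0.4796 0.206  0.051 ]
plug_seat [325.2 347.9] 0.81 [0.4025 0.3078 0.031 ]
plug_seat [315.5 306.5] 0.77 [0.4801 0.2037 0.031 ]
plug_seat [376.9 328.5] 0.65 [0.3309 0.205  0.031 ]
plug_seat [318.6 387.5] 0.57 [0.3675 0.4037 
[... 527 characters left out ...]
15  0.051 ]
plug_bar [272.3 343.7] 0.78 [0.3215 0.2097 0.051 ]
plug_bar [271.2 266.8] 0.76 [0.4735 0.2163 0.051 ]
plug_bar [227.2 299.6] 0.68 [0.4066 0.3026 0.051 ]
plug_seat [274.3 268.8] 0.84 [0.4715 0.2122 0.031 ]
plug_seat [226.9 300. ] 0.78 [0.4064 0.3076 0.031 ]
plug_seat [174.2 318. ] 0.77 [0.3689 0.4135 0.031 ]
plug_seat [272.6 343.9] 0.62 [0.3198 0.2114 0.031 ]
mouth [420.8 273.8] 0.97 [ 0.4583 -0.0762  0.095 ]
nest [407.1 276.6] 0.87 [ 0.4609 -0.0675  0.    ]
torch_head_06 [327.3 183.3] 0.64 [0.6651 0.1041 0.    ]
stem_flange [387.8 189.3] 0.87 [ 0.6525 -0.0291  0.    ]
stem_flange [406.8 278.6] 0.38 [ 0.4566 -0.0667  0.    ]
glue_bottle [456.3 199.3] 0.74 [ 0.6311 -0.1784  0.    ]
```

View pics/b.png

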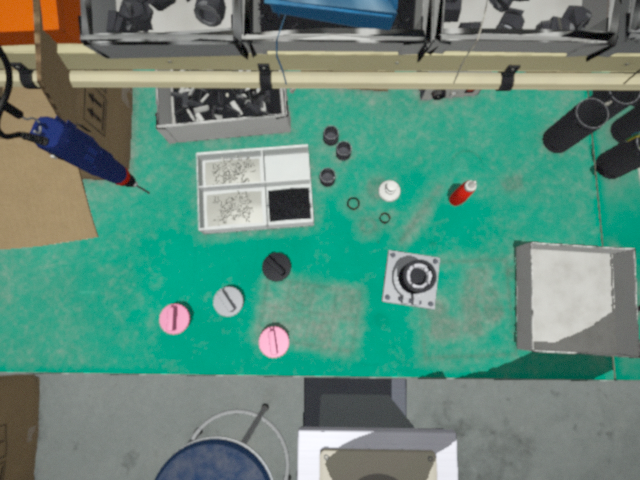

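View pics/a.png

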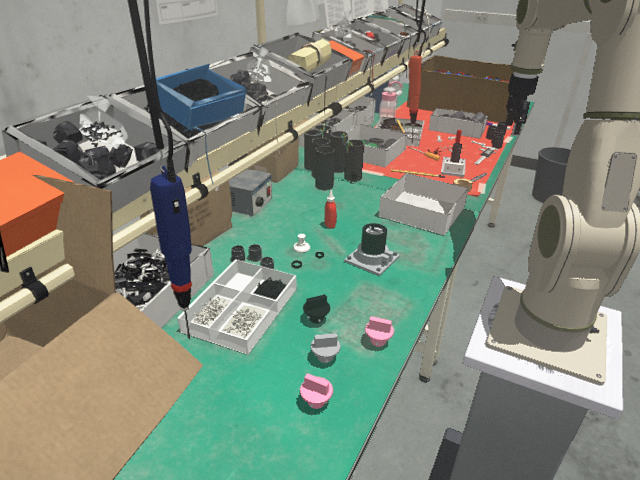

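Top view, candidates shaped like the plug: black (277,266), pink (175,318), pink (273,341) and grey (228,301). The grey one fits "grey aluminium". I'll confirm it in a crop, together with the nest mouth.

```bash
python3 - <<'E'
from h import *
c=manip.camera("top");s=manip.camera("scene")
f=c["frame"][:,:,::-1]
a=cv2.resize(f[270:335,195:260],(400,400),interpolation=cv2.INTER_CUBIC);b=cv2.resize(f[240:315,378:453],(400,400),interpolation=cv2.INTER_CUBIC)
cv2.imwrite("pics/c.png",np.hstack([a,b]))
for l in("plug","mouth"):
  for cc in(c,s):
    for r in manip.outline_of(cc,l)[:4]:
        m=r["mask"];ys,xs=np.nonzero(m);print(l,np.round(r["extent"]),round(r["confidence"],2),cc["frame"][m].mean(0).round(),xs.mean().round(1),ys.mean().round(1))
r1=ray(c,(227.9,300));
for l,tp,sp in(("bar",(227.2,299.6),(321.9,339.6)),("seat",(226.9,300),(325.2,347.9)),("mouth",(420.8,273.8),(372.4,232.5)),("nest",(407.1,276.6),(371.2,263))):
    print(l,tri([ray(c,tp),ray(s,sp)]).round(4))
E
```

```text
plug [215. 284. 243. 316.] 0.94 [176. 181. 182.] 227.8 301.1
plug [160. 302. 192. 335.] 0.83 [222. 154. 179.] 174.3 318.3
plug [260. 325. 291. 353.] 0.69 [241. 178. 201.] 273.8 341.3
plug [264. 255. 292. 283.] 0.65 [56. 63. 64.] 276.3 266.5
plug [366. 318. 390. 344.] 0.97 [198. 138. 157.] 378.6 330.8
plug [312. 331. 340. 361.] 0.93 [151. 155. 154.] 325.0 346.2
plug [301. 296. 334. 326.] 0.81 [45. 61. 55.] 316.2 308.2
plug [303. 373. 333. 406.] 0.63 [205. 143. 166.] 315.5 390.9
mouth [380. 251. 442. 308.] 0.56 [140. 143. 145.] 410.7 279.2
mouth [218. 284. 246. 314.] 0.15 [175. 180. 181.] 228.0 300.9
mouth [341. 225. 398. 276.] 0.67 [101. 111. 106.] 372.4 250.8
mouth [308. 332. 339. 365.] 0.35 [148. 154. 152.] 324.9 346.4
bar [0.4092 0.3044 0.0475]
seat [0.4048 0.3072 0.0298]
mouth [ 0.4607 -0.0793  0.0793]
nest [ 0.4584 -0.0709 -0.0122]
```

View pics/c.png

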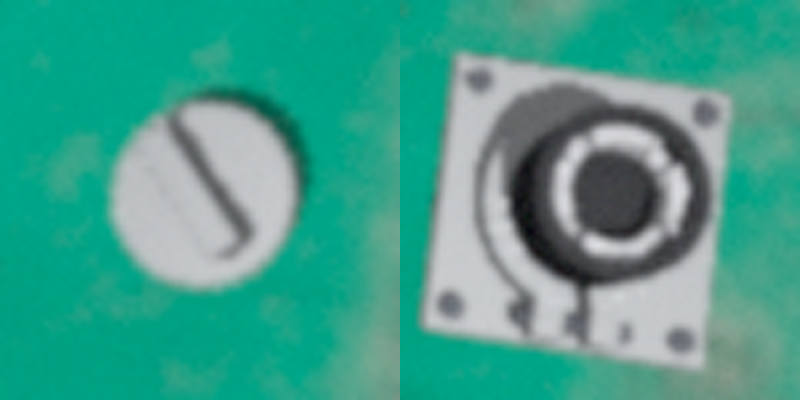

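The left crop shows the plain grey plug, with its bar running from about (160,120) to (245,250), roughly 33° from world x, so this is the plug meant. The right crop shows the nest with the bore centre at top-view px (418,276) and four bright ridges with gaps. I'm moving over the nest to look with the wrist camera.

{"name": "jog_arm", "arguments": {"translation": [[17,37,2],[34,74,4],[51,111,6],[68,148,8],[85,185,10],[102,222,12],[119,259,14],[136,296,16],[153,333,18],[170,370,20],[187,407,20],[204,444,20]], "turn": [1,2,3,4,5,6,7,8,9,10,11,12]}}

```text
clock: 2.2
position: [0.431, -0.1366, 0.2518]
ee_rot: [0.958, 0.286, 0.0, 0.001]
ft_force: [1.4, -0.3, -0.1]
grip_width: 1.003
```

{"name": "jog_arm", "arguments": {"translation": [[10,20,0],[15,35,0],[20,45,0],[20,55,0],[20,55,0]], "turn": [0,0,0,0,0]}}

```text
clock: 2.62
position: [0.4511, -0.0797, 0.252]
ee_rot: [0.958, 0.288, 0.0, 0.0]
ft_force: [-0.4, -0.1, 0.2]
grip_width: 1.001
```

```bash
python3 - <<'E'
from h import *
o=manip.get_obs();print({k:np.round(v,3) for k,v in o.items() if k in("clock","joint_pos","position","ee_rot","ft_force")})
c=manip.camera("wrist");save(c,"pics/d.png");print(np.round(c["pose"],3),np.round(c["mtx"]))
for l,z in(("mouth",.095),("nest",0),("thread_top",.0875),("thread_start",.078)):
    for r in manip.pinpoint(c,l)[:2]: print(l,np.round(r["at"],1),round(r["confidence"],2),at_z(c,r["at"],z).round(4))
print(proj(c,(.458,-.077,.095)))
E
```

```text
{'clock': np.float64(2.617), 'joint_pos': array([ 0.664, -0.024, -0.572,  1.822, -0.013,  1.339, -0.892]), 'position': array([ 0.451, -0.08 ,  0.252]), 'ee_rot': array([0.958, 0.288, 0.   , 0.   ]), 'ft_force': array([-0.422, -0.053,  0.188])}
[[ 0.55  -0.791 -0.269  0.521]
 [-0.835 -0.52  -0.179 -0.035]
 [ 0.001  0.323 -0.946  0.396]
 [ 0.     0.     0.     1.   ]] [[353.   0. 315.]
 [  0. 353. 239.]
 [  0.   0.   1.]]
mouth [312.6 211.4] 0.63 [ 0.4554 -0.0758  0.095 ]
mouth [312.6 190.5] 0.62 [ 0.4709 -0.0656  0.095 ]
thread_top [312.1 210.3] 0.8 [ 0.4544 -0.0758  0.0875]
thread_start [313.4 206.7] 0.74 [ 0.4558 -0.0762  0.078 ]
[315.41025831 209.76367916]
```

View pics/d.png

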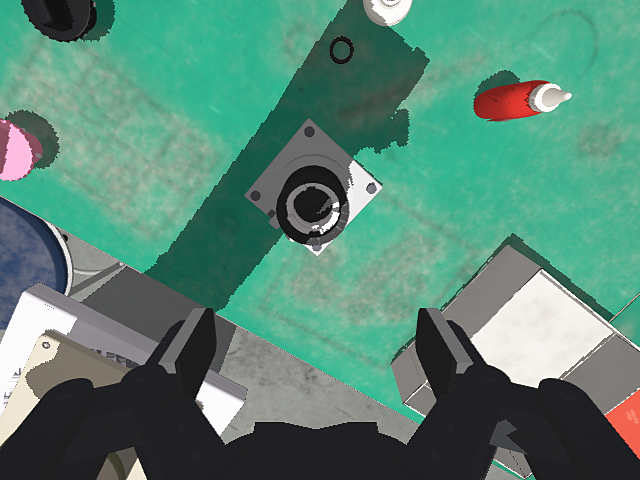

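The wrist view shows the mouth at about (313,208), with the thread ridges inside. I'm enlarging it for the ridge angles.

```bash
python3 - <<'E'
from h import *
c=manip.camera("wrist");t=manip.camera("top")
print("top est",at_z(t,(417.8,276.2),.0875).round(4))
# rectify plane z=.0875 to a metric picture, centre (.456,-.076): up=+x, right=-y, 0.16 mm/px
def rect(cc,z,cx,cy,s=.1):
    n=400;P=[(cx+.032,cy+.032),(cx+.032,cy-.032),(cx-.032,cy-.032),(cx-.032,cy+.032)]
    src=np.float32([proj(cc,(x,y,z)) for x,y in P]);dst=np.float32([(0,0),(n,0),(n,n),(0,n)])
    return cv2.warpPerspective(cc["frame"],cv2.getPerspectiveTransform(src,dst),(n,n),flags=cv2.INTER_CUBIC)[:,:,::-1].copy()
A=[rect(c,.0875,.456,-.076),rect(t,.0875,.456,-.076)]
for a in A: 
    cv2.circle(a,(200,200),int(18.5/.16),(0,0,255),1);cv2.circle(a,(200,200),int(24.5/.16),(0,255,0),1)
cv2.imwrite("pics/e.png",np.hstack(A))
E
```

```text
top est [ 0.4543 -0.0719  0.0875]
```

View pics/e.png

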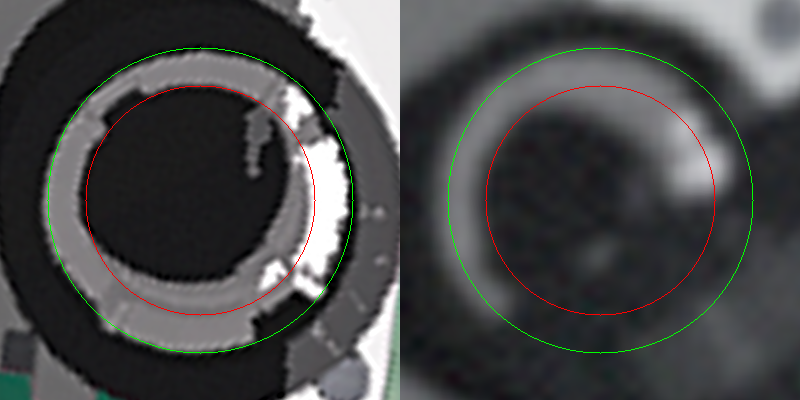

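The rectified wrist view fits the bore circle, so the mouth is at about (0.456, -0.0755). The gaps show near world angle 38° (mod 90), e.g. the dark notch at (122,105). Now over to the plug.

{"name": "jog_arm", "arguments": {"translation": [[-4,38,0],[-8,76,0],[-12,114,0],[-16,152,0],[-21,191,0],[-25,229,-5],[-30,267,-10],[-34,305,-20],[-38,343,-30],[-42,370,-40],[-44,383,-50],[-44,383,-50]], "turn": [0,0,0,0,0,0,0,0,0,0,0,0]}}

```text
clock: 3.97
position: [0.4048, 0.303, 0.2001]
ee_rot: [0.958, 0.288, -0.001, -0.0]
ft_force: [-1.5, -0.5, -0.1]
grip_width: 0.999
```

```bash
python3 - <<'E'
from h import *
o=manip.get_obs();print({k:np.round(v,4) for k,v in o.items() if k in("clock","joint_pos","position","ee_rot")})
c=manip.camera("wrist");
for l,z in(("plug_bar",.051),("plug_seat",.031),("plug",0)):
    for r in manip.pinpoint(c,l)[:3]: print(l,np.round(r["at"],1),round(r["confidence"],2),at_z(c,r["at"],z).round(4))
def rect(cc,z,cx,cy):
    n=400;P=[(cx+.04,cy+.04),(cx+.04,cy-.04),(cx-.04,cy-.04),(cx-.04,cy+.04)]
    src=np.float32([proj(cc,(x,y,z)) for x,y in P]);dst=np.float32([(0,0),(n,0),(n,n),(0,n)])
    return cv2.warpPerspective(cc["frame"],cv2.getPerspectiveTransform(src,dst),(n,n),flags=cv2.INTER_CUBIC)[:,:,::-1].copy()
A=[rect(c,.0635,.407,.303),rect(c,.037,.407,.303)]
cv2.circle(A[1],(200,200),150,(0,255,0),1)
cv2.imwrite("pics/f.png",np.hstack(A))
E
```

```text
{'clock': np.float64(3.9667), 'joint_pos': array([ 0.178 ,  0.2103, -1.0028,  1.7717,  0.1843,  1.2622, -1.8583]), 'position': array([0.4048, 0.303 , 0.2001]), 'ee_rot': array([ 9.577e-01,  2.879e-01, -1.100e-03, -2.000e-04])}
plug_bar [178.1 185.6] 0.68 [0.3671 0.4141 0.051 ]
plug_bar [353.3 337.2] 0.68 [0.3269 0.206  0.051 ]
plug_bar [312.1 223. ] 0.66 [0.4015 0.3028 0.051 ]
plug_seat [310.6 213.9] 0.94 [0.403  0.3056 0.031 ]
plug_seat [188.8 178.1] 0.86 [0.371  0.4136 0.031 ]
plug_seat [447.  203.3] 0.74 [0.4794 0.2078 0.031 ]
plug [435.8 199.3] 0.94 [0.4768 0.2059 0.    ]
plug [314.2 204.5] 0.81 [0.4059 0.3037 0.    ]
plug [345.8 316.4] 0.7 [0.3185 0.2041 0.    ]
```

View pics/f.png

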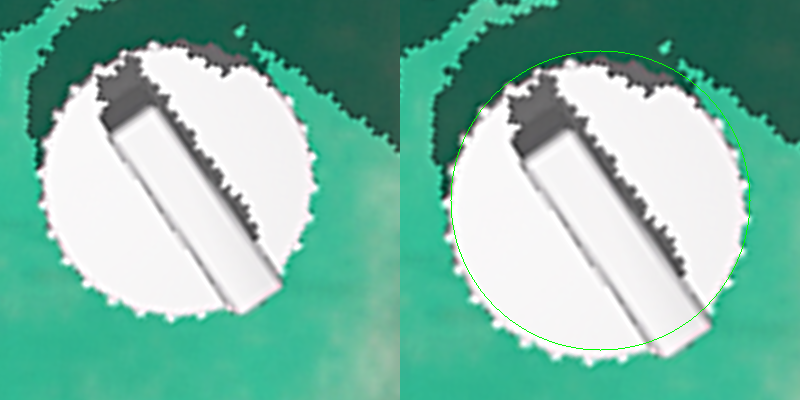

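The rectified crop shows the plug centre at (0.405, 0.3036) and the bar at 35.4°. I'm turning 2°, descending, then gripping.

{"name": "jog_arm", "arguments": {"translation": [[0,0.6,-20],[0,0.6,-45],[0,0.6,-70],[0,0.6,-95],[0,0.6,-115],[0,0.6,-130],[0,0.6,-142],[0,0.6,-150],[0,0.6,-155],[0,0.6,-158.5],[0,0.6,-158.5]], "turn": [1,2,2,2,2,2,2,2,2,2,2], "grip": 50, "grip_force": 90}}

```text
clock: 5.08
position: [0.4079, 0.2999, 0.0438]
ee_rot: [0.954, 0.301, 0.001, 0.001]
ft_force: [-0.1, 0.3, -0.1]
grip_width: 0.582
```

{"name": "jog_arm", "arguments": {"translation": [[0,0,0],[0,0,0],[0,0,0],[0,0,0],[0,0,0],[0,0,0]], "turn": [0,0,0,0,0,0], "grip": 0, "grip_force": 90}}

```text
clock: 5.58
position: [0.4082, 0.3001, 0.0443]
ee_rot: [0.954, 0.301, 0.001, 0.001]
ft_force: [-1.2, -1.3, 5.8]
grip_width: 0.116
```

```bash
python3 - <<'E'
from h import *
o=manip.get_obs();print({k:np.round(v,4) for k,v in o.items() if k in("clock","joint_pos","position","ee_rot","ft_force","grip_width")})
c=manip.camera("wrist");save(c,"pics/g.png",(180,180,460,460),2)
for l,z in(("plug_bar",.051),("plug_seat",.031)):
    for r in manip.pinpoint(c,l)[:3]: print(l,np.round(r["at"],1),round(r["confidence"],2),at_z(c,r["at"],z).round(4))
print(proj(c,o["position"]),np.round(c["pose"],3))
E
```

```text
{'clock': np.float64(5.5833), 'joint_pos': array([ 0.0612,  0.4209, -0.9069,  1.9299,  0.4011,  0.9802, -1.991 ]), 'position': array([0.4082, 0.3001, 0.0443]), 'ee_rot': array([9.535e-01, 3.014e-01, 1.100e-03, 9.000e-04]), 'ft_force': array([-1.153 , -1.3266,  5.8238]), 'grip_width': np.float64(0.116)}
plug_bar [ 35.  249.5] 0.92 [0.3682 0.4125 0.051 ]
plug_bar [574.2 312.4] 0.83 [0.4763 0.206  0.051 ]
plug_bar [315.3 320.3] 0.63 [0.4072 0.2979 0.051 ]
plug_seat [ 68.4 234.2] 0.94 [0.3687 0.4121 0.031 ]
plug_seat [547.9 287.1] 0.61 [0.4785 0.2071 0.031 ]
[312.51892581 308.42668111] [[ 0.574 -0.776 -0.262  0.477]
 [-0.819 -0.543 -0.187  0.347]
 [ 0.003  0.322 -0.947  0.188]
 [ 0.     0.     0.     1.   ]]
```

View pics/g.png

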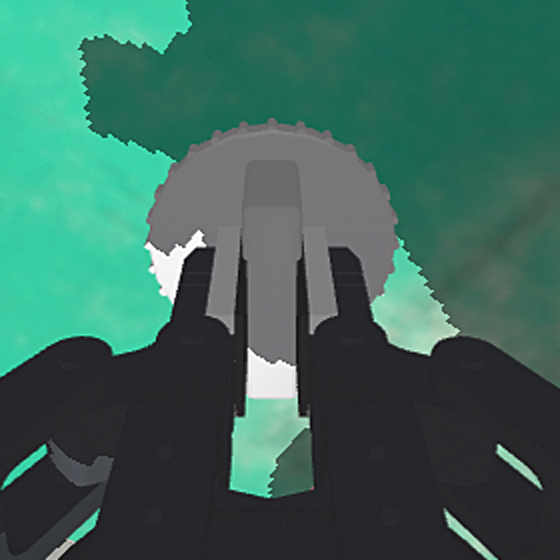

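The plug is gripped, centred between the pads (bar at crop x≈272, pads either side). Lifting and carrying it to just over the mouth.

{"name": "jog_arm", "arguments": {"translation": [[0,0,20],[0,0,50],[0,0,85],[2,-10,110],[7,-40,125],[12,-75,125],[17,-110,125],[22,-145,125],[27,-180,125],[32,-215,125],[37,-250,125],[42,-285,125]], "turn": [0,0,0,0,0,-2,-5,-8,-11,-14,-17,-20]}}

```text
clock: 6.73
position: [0.4499, 0.0133, 0.1694]
ee_rot: [0.992, 0.13, 0.001, 0.001]
ft_force: [1.0, 0.1, -1.5]
grip_width: 0.12
```

```bash
python3 - <<'E'
from h import *
o=manip.get_obs();print({k:np.round(v,4) for k,v in o.items() if k in("clock","joint_pos","position","ee_rot","ft_force","grip_width")})
E
```

```text
{'clock': np.float64(6.7333), 'joint_pos': array([ 0.6385,  0.0372, -0.7732,  1.95  ,  0.0314,  1.1631, -1.4569]), 'position': array([0.4499, 0.0133, 0.1694]), 'ee_rot': array([0.9915, 0.1299, 0.001 , 0.0014]), 'ft_force': array([ 0.9991,  0.0719, -1.5161]), 'grip_width': np.float64(0.1196)}
```

{"name": "jog_arm", "arguments": {"translation": [[3,-35,0],[5,-60,0],[6,-78,0],[6,-86,0],[6,-89,-2],[6,-89,-4],[6,-89,-4]], "turn": [-1,-2,-3,-4,-5,-5,-5]}}

```text
clock: 7.32
position: [0.4557, -0.0739, 0.1649]
ee_rot: [0.996, 0.088, 0.001, 0.001]
ft_force: [-0.2, 0.2, -1.8]
grip_width: 0.118
```

```bash
python3 - <<'E'
from h import *
o=manip.get_obs();print({k:np.round(v,4) for k,v in o.items() if k in("clock","joint_pos","position","ee_rot","ft_force","grip_width")})
c=manip.camera("wrist");s=manip.camera("scene")
for n,cc in(("w",c),("s",s)):
  print(proj(cc,o["position"]))
  for l,z in(("plug_bar",.051),("plug_seat",.031),("plug",0),("mouth",None)):
    for r in manip.pinpoint(cc,l)[:3]: print(n,l,np.round(r["at"],1),round(r["confidence"],2),at_z(cc,r["at"],z+o["position"][2]-.0443 if z is not None else .095).round(4))
a=cv2.resize(c["frame"][200:440,200:440],(400,400),interpolation=cv2.INTER_CUBIC);b=cv2.resize(s["frame"][180:300,310:430],(400,400),interpolation=cv2.INTER_CUBIC)
cv2.imwrite("pics/i.png",np.hstack([a,b])[:,:,::-1])
E
```

```text
{'clock': np.float64(7.3167), 'joint_pos': array([ 0.73  ,  0.0667, -0.6832,  1.9326,  0.0483,  1.1559, -1.3666]), 'position': array([ 0.4557, -0.0739,  0.1649]), 'ee_rot': array([9.961e-01, 8.770e-02, 7.000e-04, 1.200e-03]), 'ft_force': array([-0.2057,  0.1632, -1.772 ]), 'grip_width': np.float64(0.118)}
[312.66866583 309.51494053]
w plug_bar [315.2 320.2] 0.95 [ 0.4545 -0.0754  0.1716]
w plug_bar [313.4 282.2] 0.35 [ 0.4727 -0.0713  0.1716]
w plug [  5.8 299.2] 0.88 [0.4056 0.1037 0.1206]
w plug [315.6 270.6] 0.67 [ 0.4559 -0.0754  0.1206]
w mouth [316.8 254.6] 0.76 [ 0.456  -0.0763  0.095 ]
[376.32869798 204.98550519]
s plug_bar [376.4 202.7] 0.76 [ 0.4559 -0.0734  0.1716]
s plug_bar [317.9 299.7] 0.68 [0.4091 0.3305 0.1716]
s plug_bar [381.6 324.1] 0.65 [0.2816 0.3363 0.1716]
s plug_seat [315.9 309.3] 0.71 [0.4105 0.3353 0.1516]
s plug_seat [376.4 331.5] 0.65 [0.2892 0.3373 0.1516]
s plug_seat [317.4 391.6] 0.57 [0.3195 0.5022 0.1516]
s plug [375.8 221.2] 0.76 [ 0.452  -0.0705  0.1206]
s plug [317.4 319.4] 0.71 [0.4109 0.3279 0.1206]
s plug [380.1 341.4] 0.7 [0.2837 0.3264 0.1206]
s mouth [371.9 230.6] 0.61 [ 0.4576 -0.0628  0.095 ]
```

View pics/i.png

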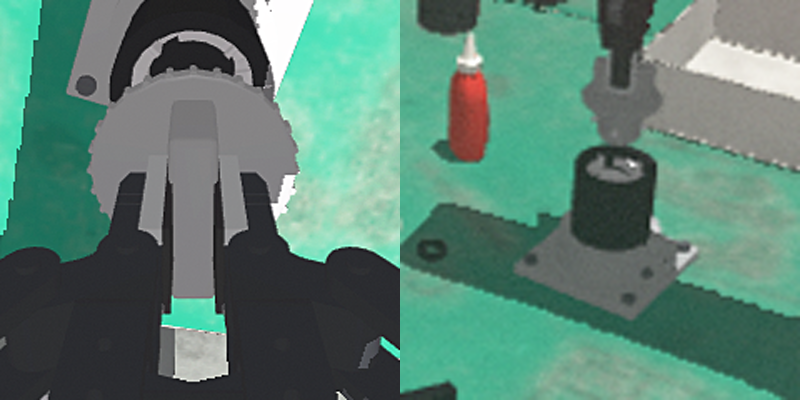

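```bash
python3 - <<'E'
from h import *
c=manip.camera("wrist");s=manip.camera("scene");o=manip.get_obs();p=o["position"];print(p)
print("scene mouth hyp",proj(s,(.456,-.0755,.095)),"tcp-axis at flange",proj(s,(p[0],p[1],.155)))
print("wrist hyp",proj(c,(.456,-.0755,.095)),proj(c,(.456,-.0755,.0875)),"axis flange",proj(c,(p[0],p[1],.1576)))
ty=np.array([np.sin(2*np.arctan2(.0877,.9961)),-np.cos(2*np.arctan2(.0877,.9961))]);print(ty)
for px,z in((316.7,.1576),(313.7,.0895)):
    for v in(250,300): print(px,z,at_z(c,(px,v),z)[:2]@ty)
print("tcp",p[:2]@ty, "hyp",np.array([.456,-.0755])@ty)
# grey-level rows for sub-pixel edges in the scene
g=s["frame"].astype(int).sum(2)
for y in(208,211,214,238,243,248): print(y,g[y,355:398].tolist())
E
```

```text
[ 0.45591941 -0.07568246  0.16542344]
scene mouth hyp [374.3326043  228.50553498] tcp-axis at flange [376.21029699 208.15171714]
wrist hyp [313.01055104 254.06645944] [313.04481265 250.01078099] axis flange [312.95665812 301.28371822]
[ 0.17473228 -0.98461598]
316.7 0.1576 0.15604332945278673
316.7 0.1576 0.15599557983040174
313.7 0.0895 0.15446279206937458
313.7 0.0895 0.15429125681734407
tcp 0.15418199461227744 hyp 0.1540164251357502
208 [394, 395, 399, 404, 435, 434, 425, 426, 410, 353, 302, 301, 306, 300, 302, 301, 287, 292, 288, 311, 311, 307, 309, 305, 307, 314, 312, 319, 308, 321, 307, 303, 302, 351, 383, 422, 426, 421, 423, 417, 424, 420, 415]
211 [398, 401, 406, 402, 393, 396, 416, 410, 419, 422, 367, 329, 329, 301, 307, 296, 305, 307, 296, 299, 297, 294, 298, 309, 302, 304, 299, 294, 310, 314, 302, 304, 319, 338, 386, 414, 424, 419, 414, 422, 422, 421, 426]
214 [395, 402, 401, 392, 404, 403, 412, 419, 411, 420, 412, 408, 391, 388, 350, 300, 302, 308, 306, 304, 315, 308, 315, 314, 327, 323, 302, 295, 313, 343, 356, 413, 420, 407, 415, 428, 422, 419, 404, 414, 423, 411, 426]
238 [400, 407, 400, 400, 388, 405, 294, 161, 134, 132, 158, 150, 140, 123, 134, 148, 155, 144, 140, 143, 155, 139, 151, 129, 140, 144, 149, 148, 158, 132, 123, 312, 402, 413, 422, 429, 423, 427, 418, 418, 427, 423, 452]
243 [362, 401, 381, 380, 368, 335, 223, 136, 133, 149, 123, 138, 145, 135, 153, 144, 136, 143, 137, 135, 158, 149, 142, 136, 141, 143, 158, 146, 143, 135, 152, 389, 429, 415, 426, 431, 431, 420, 436, 436, 441, 423, 423]
248 [213, 236, 266, 303, 301, 303, 180, 128, 137, 152, 126, 139, 157, 142, 127, 139, 141, 130, 142, 137, 156, 138, 139, 127, 135, 137, 145, 140, 132, 112, 534, 643, 627, 516, 430, 417, 413, 415, 434, 418, 435, 433, 424]
```

The pads' own centre shows the wrist camera biased about 1.8 mm along the tool's y. Corrected for that, the mouth is at about (0.4555, -0.0748), and the scene view agrees. Going down to just above the rim.

{"name": "jog_arm", "arguments": {"translation": [[-0.4,0.9,-6],[-0.4,0.9,-12],[-0.4,0.9,-17],[-0.4,0.9,-21],[-0.4,0.9,-23],[-0.4,0.9,-23]], "turn": [0,0,0,0,0,0]}}

```text
clock: 8.42
position: [0.4552, -0.0747, 0.1418]
ee_rot: [0.996, 0.087, 0.001, 0.001]
ft_force: [0.5, -0.5, -0.8]
grip_width: 0.114
```

{"name": "jog_arm", "arguments": {"translation": [[0,0,-2],[0,0,-4],[0,0,-6],[0,0,-8],[0,0,-9],[0,0,-9]], "turn": [0,0,0,0,0,0]}}

```text
clock: 8.92
position: [0.455, -0.0747, 0.1325]
ee_rot: [0.996, 0.087, 0.0, 0.001]
ft_force: [0.4, -0.1, -1.9]
grip_width: 0.113
```

Inside the rim with no contact. Next, down towards the ridge tops, which should meet the lugs at a TCP height of about 0.122.

{"name": "jog_arm", "arguments": {"translation": [[0.3,0,-1],[0.3,0,-2],[0.3,0,-3],[0.3,0,-4],[0.3,0,-5],[0.3,0,-6],[0.3,0,-7],[0.3,0,-7]], "turn": [0,0,0,0,0,0,0,0]}}

```text
clock: 9.58
position: [0.4553, -0.0746, 0.1253]
ee_rot: [0.996, 0.087, 0.0, 0.001]
ft_force: [0.2, 0.3, -1.8]
grip_width: 0.116
```

{"name": "jog_arm", "arguments": {"translation": [[0,0,-0.5],[0,0,-1],[0,0,-1.5],[0,0,-2],[0,0,-2.5],[0,0,-3]], "turn": [0,0,0,0,0,0]}}

```text
clock: 10.08
position: [0.4553, -0.0745, 0.1223]
ee_rot: [0.996, 0.087, 0.0, 0.001]
ft_force: [0.0, 0.9, -1.7]
grip_width: 0.115
```

{"name": "jog_arm", "arguments": {"translation": [[0,0,-0.3],[0,0,-0.6],[0,0,-0.9],[0,0,-1.2]], "turn": [0,0,0,0]}}

```text
clock: 10.42
position: [0.4557, -0.0746, 0.1217]
ee_rot: [0.996, 0.087, 0.001, 0.001]
ft_force: [-2.1, 0.6, 9.7]
grip_width: 0.112
```

Contact at TCP z 0.1217 with about 11 N: the lugs are riding on the ridge tops. Now turning backwards under a light push.

{"name": "jog_arm", "arguments": {"translation": [[0,0,-0.4],[0,0,-0.5],[0,0,-0.5],[0,0,-0.5],[0,0,-0.5],[0,0,-0.5],[0,0,-0.5],[0,0,-0.5]], "turn": [2,4,6,8,10,12,14,16]}}

```text
clock: 11.08
position: [0.4561, -0.0746, 0.1217]
ee_rot: [0.974, 0.225, 0.001, 0.001]
ft_force: [-0.1, 0.7, 1.7]
grip_width: 0.115
```

```bash
cat > st.py <<'E'
from h import *
o=manip.get_obs();q=o["ee_rot"];print(round(float(o["clock"]),2),o["position"].round(4),"yaw",round(np.degrees(2*np.arctan2(q[1],q[0])),2),"F",o["ft_force"].round(1),"T",o["torque"].round(3),"q7",o["joint_pos"][6].round(3))
E
python3 st.py
```

```text
11.08 [ 0.4561 -0.0746  0.1217] yaw 26.03 F [-0.1  0.7  1.7] T [ 0.228 -0.055 -0.059] q7 -1.126
```

{"name": "jog_arm", "arguments": {"translation": [[0,0,-0.8],[0,0,-0.8],[0,0,-0.8],[0,0,-0.8],[0,0,-0.8]], "turn": [2,4,6,8,8]}}

```text
clock: 11.5
position: [0.4559, -0.0746, 0.1207]
ee_rot: [0.956, 0.293, 0.001, 0.001]
ft_force: [-1.2, 1.2, -1.2]
grip_width: 0.12
```

```bash
python3 st.py
```

```text
11.5 [ 0.4559 -0.0746  0.1207] yaw 34.13 F [-1.2  1.2 -1.2] T [ 0.225  0.075 -0.033] q7 -0.986
```

It dropped at about 34°, as predicted. I'm letting it down into the gap, aiming a few degrees further for clearance.

{"name": "jog_arm", "arguments": {"translation": [[0,0,-0.5],[0,0,-1.2],[0,0,-2.2],[0,0,-3.2],[0,0,-4.2],[0,0,-5.2],[0,0,-6.2],[0,0,-7]], "turn": [1,2,3,3,3,3,3,3]}}

```text
clock: 12.17
position: [0.4559, -0.0746, 0.1135]
ee_rot: [0.948, 0.318, 0.001, 0.001]
ft_force: [-0.2, 1.5, -1.0]
grip_width: 0.117
```

```bash
python3 st.py
```

```text
12.17 [ 0.4559 -0.0746  0.1135] yaw 37.12 F [-0.2  1.5 -1. ] T [0.206 0.05  0.04 ] q7 -0.942
```

{"name": "jog_arm", "arguments": {"translation": [[0,0,-0.4],[0,0,-0.8],[0,0,-1.2],[0,0,-1.5],[0,0,-1.5]], "turn": [0,0,0,0,0]}}

```text
clock: 12.58
position: [0.4561, -0.0746, 0.1124]
ee_rot: [0.948, 0.318, 0.001, 0.001]
ft_force: [-1.6, 1.6, 4.2]
grip_width: 0.114
```

```bash
python3 st.py
```

```text
12.58 [ 0.4561 -0.0746  0.1124] yaw 37.12 F [-1.6  1.6  4.2] T [0.329 0.583 0.02 ] q7 -0.944
```

On the floor of the thread start (TCP z 0.1124, expected 0.1123). Now running in clockwise, sinking 0.1 mm per degree.

{"name": "jog_arm", "arguments": {"translation": [[0,0,0],[0,0,0],[0,0,-0.1],[0,0,-0.3],[0,0,-0.5],[0,0,-0.7],[0,0,-0.9],[0,0,-0.9]], "turn": [-2,-4,-6,-8,-10,-12,-14,-14]}}

```text
clock: 13.25
position: [0.4563, -0.0744, 0.1117]
ee_rot: [0.98, 0.2, 0.001, 0.001]
ft_force: [0.2, 2.1, 3.8]
grip_width: 0.116
```

```bash
python3 st.py
```

```text
13.25 [ 0.4563 -0.0744  0.1117] yaw 23.03 F [0.2 2.1 3.8] T [ 0.38   0.209 -0.077] q7 -1.188
```

{"name": "jog_arm", "arguments": {"translation": [[0,0,-0.2],[0,0,-0.4],[0,0,-0.6],[0,0,-0.8],[0,0,-1.0],[0,0,-1.2],[0,0,-1.4],[0,0,-1.4]], "turn": [-2,-4,-6,-8,-10,-12,-14,-14]}}

```text
clock: 13.92
position: [0.4564, -0.0744, 0.1103]
ee_rot: [0.997, 0.079, 0.001, 0.002]
ft_force: [-1.1, 1.7, 2.3]
grip_width: 0.116
```

```bash
python3 st.py
```

```text
13.92 [ 0.4564 -0.0744  0.1103] yaw 9.01 F [-1.1  1.7  2.3] T [ 0.334  0.182 -0.053] q7 -1.432
```

{"name": "jog_arm", "arguments": {"translation": [[0,0,-0.2],[0,0,-0.4],[0,0,-0.6],[0,0,-0.8],[0,0,-1.0],[0,0,-1.2],[0,0,-1.2]], "turn": [-2,-4,-6,-8,-10,-12,-12]}}

```text
clock: 14.5
position: [0.4565, -0.0744, 0.1092]
ee_rot: [1.0, -0.026, 0.001, 0.002]
ft_force: [-0.4, 1.2, 2.1]
grip_width: 0.115
```

```bash
python3 st.py
```

```text
14.5 [ 0.4565 -0.0744  0.1092] yaw -2.98 F [-0.4  1.2  2.1] T [0.289 0.247 0.01 ] q7 -1.641
```

{"name": "jog_arm", "arguments": {"translation": [[0,0,-0.2],[0,0,-0.4],[0,0,-0.6],[0,0,-0.8],[0,0,-0.8]], "turn": [-2,-4,-6,-8,-8]}}

```text
clock: 14.92
position: [0.4565, -0.0745, 0.1085]
ee_rot: [0.995, -0.095, 0.001, 0.002]
ft_force: [-0.7, 0.4, 2.5]
grip_width: 0.119
```

```bash
python3 st.py
```

```text
14.92 [ 0.4565 -0.0745  0.1085] yaw -10.93 F [-0.7  0.4  2.5] T [ 0.177  0.141 -0.056] q7 -1.779
```

{"name": "jog_arm", "arguments": {"translation": [[0,0,-0.1],[0,0,-0.2],[0,0,-0.3],[0,0,-0.4],[0,0,-0.4]], "turn": [-1,-2,-3,-4,-4]}}

```text
clock: 15.33
position: [0.4567, -0.0745, 0.1083]
ee_rot: [0.991, -0.131, 0.001, 0.002]
ft_force: [-1.6, 0.8, 6.0]
grip_width: 0.115
```

```bash
python3 st.py
```

```text
15.33 [ 0.4567 -0.0745  0.1083] yaw -15.0 F [-1.6  0.8  6. ] T [ 0.426  0.43  -0.049] q7 -1.85
```

Flange height now matches home, and the push reaction is rising. A few degrees more to confirm it snugs up.

{"name": "jog_arm", "arguments": {"translation": [[0,0,-0.1],[0,0,-0.1],[0,0,-0.1],[0,0,-0.1]], "turn": [-1.5,-3,-4.5,-5]}}

```text
clock: 15.67
position: [0.4567, -0.0745, 0.1083]
ee_rot: [0.985, -0.174, 0.001, 0.002]
ft_force: [-1.1, 1.9, 3.7]
grip_width: 0.117
```

```bash
python3 st.py
```

```text
15.67 [ 0.4567 -0.0745  0.1083] yaw -20.07 F [-1.1  1.9  3.7] T [0.452 0.382 0.008] q7 -1.938
```

{"name": "jog_arm", "arguments": {"translation": [[0,0,-0.1],[0,0,-0.1],[0,0,-0.1],[0,0,-0.1]], "turn": [-1.5,-3,-4.5,-6]}}

```text
clock: 16.0
position: [0.4567, -0.0744, 0.1083]
ee_rot: [0.974, -0.226, 0.001, 0.002]
ft_force: [-2.9, 1.6, 5.4]
grip_width: 0.113
```

```bash
python3 - <<'E'
exec(open("st.py").read())
c=manip.camera("wrist");s=manip.camera("scene")
a=cv2.resize(c["frame"][200:440,200:440],(400,400),interpolation=cv2.INTER_CUBIC);b=cv2.resize(s["frame"][180:270,330:420],(400,400),interpolation=cv2.INTER_CUBIC)
cv2.imwrite("pics/j.png",np.hstack([a,b])[:,:,::-1])
E
```

```text
16.0 [ 0.4567 -0.0744  0.1083] yaw -26.1 F [-2.9  1.6  5.4] T [0.466 0.563 0.105] q7 -2.042
```

View pics/j.png

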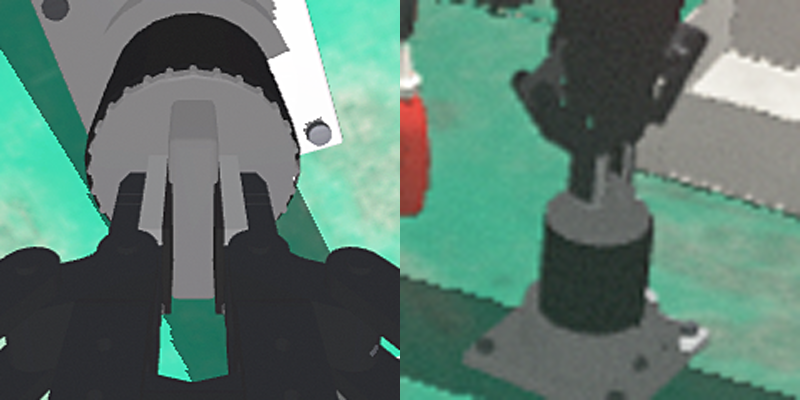

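Both crops show the flange flat on the rim, and the turning moment is starting to rise. A last small snug of 4° confirms it.

{"name": "jog_arm", "arguments": {"translation": [[0,0,0],[0,0,0],[0,0,0]], "turn": [-1.5,-3,-4]}}

```text
clock: 16.35
position: [0.4563, -0.0741, 0.1083]
ee_rot: [0.966, -0.259, 0.0, 0.002]
ft_force: [-5.4, 2.9, 7.4]
grip_width: 0.121
```

```bash
python3 st.py
```

```text
16.35 [ 0.4563 -0.0741  0.1083] yaw -30.03 F [-5.4  2.9  7.4] T [0.734 1.041 0.352] q7 -2.11
```

The moment has risen to 0.35 N m, so it is firmly seated and well under 1 N m. Releasing and backing up.

{"name": "jog_arm", "arguments": {"translation": [[0,0,0],[0,0,0],[0,0,0],[0,0,0],[0,0,0]], "turn": [0,0,0,0,0], "grip": 45}}

```text
clock: 16.77
position: [0.4564, -0.0743, 0.1083]
ee_rot: [0.966, -0.259, 0.001, 0.002]
ft_force: [0.8, 0.3, 0.3]
grip_width: 0.527
```

{"name": "jog_arm", "arguments": {"translation": [[0,0,5],[0,0,12],[0,0,22],[0,0,36],[0,0,52],[0,0,70],[0,0,90],[0,0,100],[0,0,100]], "turn": [0,0,0,0,0,0,0,0,0]}}

```text
clock: 17.52
position: [0.4577, -0.0744, 0.211]
ee_rot: [0.966, -0.259, 0.003, 0.002]
ft_force: [0.2, 0.5, -0.1]
grip_width: 0.523
```

```bash
python3 - <<'E'
exec(open("st.py").read())
c=manip.camera("wrist");s=manip.camera("scene");t=manip.camera("top")
for n,cc in(("w",c),("s",s),("t",t)):
  for l,z in(("plug_seat",.095),("plug_bar",.115),("mouth",.095),("stem_flange",0),("torch_head_06",0),("glue_bottle",0)):
    for r in manip.pinpoint(cc,l)[:4]:
        p=at_z(cc,r["at"],z)
        if z==0 and n!="w" or z and abs(p[0]-.456)+abs(p[1]+.075)<.04: print(n,l,round(r["confidence"],2),p.round(4))
a=cv2.resize(c["frame"][130:370,200:440],(400,400),interpolation=cv2.INTER_CUBIC);b=cv2.resize(s["frame"][180:270,330:420],(400,400),interpolation=cv2.INTER_CUBIC)
cv2.imwrite("pics/k.png",np.hstack([a,b])[:,:,::-1])
E
```

```text
17.52 [ 0.4577 -0.0744  0.211 ] yaw -30.01 F [ 0.2  0.5 -0.1] T [ 0.041  0.041 -0.011] q7 -2.04
w plug_bar 0.93 [ 0.4572 -0.0738  0.115 ]
w plug_bar 0.4 [ 0.4618 -0.0776  0.115 ]
s plug_seat 0.87 [ 0.459 -0.075  0.095]
s plug_bar 0.89 [ 0.4549 -0.0718  0.115 ]
s mouth 0.85 [ 0.4561 -0.0647  0.095 ]
s stem_flange 0.5 [ 0.645 -0.023  0.   ]
s torch_head_06 0.52 [0.6685 0.1015 0.    ]
s glue_bottle 0.9 [ 0.6306 -0.2023  0.    ]
t plug_seat 0.64 [ 0.4487 -0.0704  0.095 ]
t plug_bar 0.96 [ 0.4547 -0.0789  0.115 ]
t mouth 0.97 [ 0.4568 -0.0735  0.095 ]
t mouth 0.42 [ 0.4614 -0.073   0.095 ]
t mouth 0.25 [ 0.4525 -0.068   0.095 ]
t stem_flange 0.88 [ 0.6507 -0.0282  0.    ]
t torch_head_06 0.64 [0.6749 0.1081 0.    ]
t glue_bottle 0.77 [ 0.6352 -0.1807  0.    ]
t glue_bottle 0.69 [0.674 0.105 0.   ]
```

View pics/k.png

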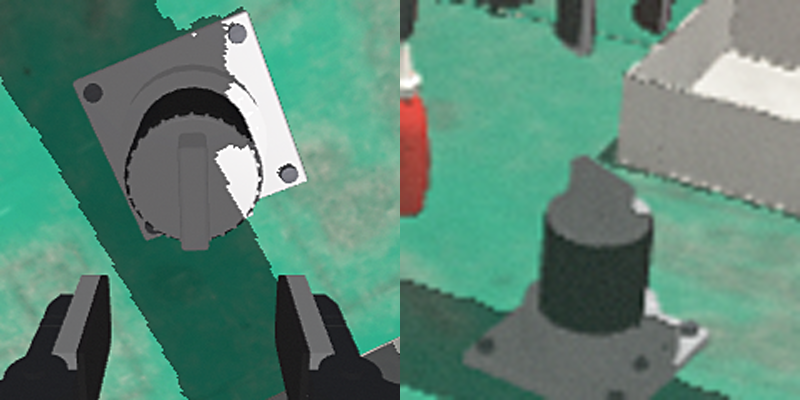

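The plug sits flat, coaxial and upright on the tube, and the gripper is clear. Handing in.

```bash
python3 -c "
from workcell import manip
print(manip.hand_in())"
```

```text
the job is handed in; nothing more can be done
None
```

The grey plug is screwed home in the torch body and released, and the job was handed in at about 17.7 s of the 64 s allowed; no verdict came back.

- **Thread start:** I set the plug on the ridge tops under about 11 N and turned it anticlockwise. It dropped into the thread start at a tool angle of about 34°. The wrist camera had suggested gaps near 38°.
- **Run-in:** I turned it about 67° clockwise in all, letting it sink as it went. It was home after roughly 50°, and the rest was snugging.
- **Seated:** The tool stopped sinking at 108.3 mm, exactly the height worked out for the flange on the rim. The turning moment then rose to about 0.35 N m, against the limit of about 1 N m.
- **Forces:** Every wrist force I read on the way in was under about 12 N, well below 40 N. I only read it at the end of each move.
- **Last pictures:** The flange lies flat and centred on the tube, the gripper is clear, and the wrist force is near zero.
- **Bystanders:** The arm never came near them. Their network positions repeated to within about 10 mm, except the torch head in the top view and the bottle in the scene view. Those read 10–13 mm off, and each repeated better from the other camera, so I take it as detector noise.
- **Disagreements:** The networks scattered up to about 10 mm on the mouth and seat points. The wrist camera read about 1.8 mm off along the jaw direction. I corrected for that using the pads' own position in the picture and by feel.

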